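# Roll the trim tiles flush on the daisy plaque

## Task

Take the blue-handled roller with the black rubber drum out of its rest and roll it firmly along the row of three teal trim tiles on the daisy plaque, so that its drum turns and all three tiles end flush with the plaque. Then put the roller back upright in its rest. Press the tiles with the roller only, not with the gripper, and leave the red-handled carved roller where it is.

Things in the scene. Friction and masses are not known exactly. Their poses are not given: they have to be found in the camera images.
- roller: The roller to use, 0.38 kg: black rubber drum (diameter 40, length 40 mm, turns freely) under a wooden sole (50 along x, 90 along y, 44 to 52 mm above the origin) with an upright blue grip block on its middle (50 along x, 30 along y, from 52 to 97 mm up; grasp from above across the 30 mm). Origin: lowest point of the drum, under the middle. z up, x along the axle, y the way it rolls.
- drum (a joint): Angle turned by the roller's drum about its axle (rad, 0 at the start, no end stops); 20 mm of rolling is 1 rad.
- rest: The blue roller's rest, fixed: aluminium base 64 x 100 mm with two walls across y, 60 long, 10 thick, 50 mm high, 62 mm apart inside. The sole lies on the walls, the drum hangs between them, roller y along rest y (either way round), roller origin 6 mm above the rest's. Origin: centre of the underside, on the table. The carved roller has a like rest of its own.
- panel: Mauve daisy plaque in a fixed plywood jig, 190 x 226 mm, top 24 mm above the table. The strip of three teal trim tiles (30 wide, 180 mm long) runs along one edge. Origin: on the table under the strip's middle; y along the strip, x across it to the daisy (plaque from x -28 to 162 mm), z up. Both sides of the strip are level with a flush tile; the drum, wider than the strip, rides on them.
- tile_a (a joint): Push-fit trim tile centred at y = -60 mm of the panel, 58 mm long, ends rounded. Value: how far it is pressed down (m). At 0 its top is 6 mm above the plaque's (30 mm above the table); 0.006 is flush; stop at 0.0065. Starts at 0 to 0.0015. It yields to about 8 N and stays where pressed.
- tile_b (a joint): The same, the middle tile, at y = 0 of the panel.
- tile_c (a joint): The same, the tile at y = +60 mm of the panel.
- carved_roller: The roller to leave alone: same size and shape, but with a red grip and a ringed wooden drum. Origin and axes as for the other roller.
There are look-alikes about, which are no part of the job. What is shaped like the roller but green or purple is not meant.

How it is judged (in metres and radians):
On the way:
1. the drum has been rolled along the strip (turned at least 2.5 rad) and all three trim tiles are flush (value of joint each of tile_a, tile_b, tile_c above 0.0045 m and (value of joint drum above 2.5 rad or value of joint drum below -2.5 rad)), for 0.1 s.
At the end, for the whole second after the job is handed in: All three tiles are pressed to within 1.5 mm of flush, and the blue roller stands still in its rest: within 25 mm of its middle, upright within 10 degrees, its sole down on the walls (drum's lowest point 2 to 12 mm above the table) (value of joint each of tile_a, tile_b, tile_c above 0.0045 m and horizontal distance between roller and rest below 0.025 m and height (world z) of roller between 0.002 and 0.012 m and angle between roller's own z axis and vertical below 0.17 rad and linear speed of roller below 0.02 m/s); the robot touches nothing.
It fails at once if the gripper or arm presses on the plaque or its tiles (contact force between any of the fingers, the arm and panel above 3 N).
It fails at once if the red carved roller is moved more than 20 mm (distance of carved_roller from where it was at the start of the episode above 0.02 m).
It also fails if it takes over 54 s, if anything falls off the work surface, if the arm or the gripper's body presses on something with over 40 N, if the wrist force passes 120 N, or if a joint passes its speed limit or range.

## Robot

A 6-joint arm with a two-finger parallel gripper is mounted at the origin on the work surface. World frame = base frame: x ahead of the robot, y to its left, z up, the work surface at z = 0. Lengths are in mm, angles in rad, forces in N, time in s.
With the tool pointing down it reaches from about 275 to 750 mm from the base axis. Payload 10.2 kg.
Tool frame: the origin (TCP) lies where the fingers leave the gripper's body, on its centre line; the fingertips stand 73 mm ahead of it and the grasp point (between the pads) lies 54 mm ahead of it; z points along the fingers, y is the line along which they close (so a half turn about z gives the same grasp; the last joint's range is limited). The gripper opens to 85 mm and grips with 20 to 120 N. Pads are 22 mm wide; open, the fingers measure 114 mm over their backs; the gripper's body (76 mm by 85 mm) begins 54 mm behind the grasp point. The pads swing forward as they close: fully open they stand 13 mm farther back than shut.
Start: joints at [0.932, 0.313, 1.498, -0, 1.331, -0.223], TCP at [212.072, 480.268, 303.894] pointing down, gripper open.
Joint ranges: [-2.94, 2.94], [-0.97, 2.17], [0.19, 2.56], [-1.23, 4.37], [0.02, 3.11], [-2.88, 2.88]. Speed limits (rad/s): [2.39, 2.39, 3.01, 3.14, 3.14, 3.14].

## Interface

Orientations are given as a unit quaternion [w, x, y, z].
In Python, from rig import ctrl gives the robot as it stands.
- The arm moves only by the shell command python3 -m creep 'ROWS' [OPENING] [FORCE]. ROWS is JSON, a list that holds one entry, the list of rows, each a list of 6 numbers: the shift along the world's x, y, z in units of 25 mm (1.0 is 25 mm), then the turn, a rotation vector about the world's x, y, z in units of 5 degrees (1.0 is 5 degrees). In form: [[[x, y, z, ax, ay, az], ...]]. A call has 1 to 20 rows; each row is the pose to reach, as a shift and turn from the pose commanded when the call began; what a row does not reach only later rows make up. A row lasts 1/12 s, in which the tool goes at most 41.7 mm and 7.16 degrees, less where a joint would pass 70% of its speed; a pose out of reach is approached as far as the arm can. A call with a gripper value outside its range is refused whole. OPENING is the finger opening in mm, from 0 to 85.4, set as the call begins (- or left out, the last holds). The fingers move at their own pace and stop on an object; FORCE is the grip in N (left out, the last holds). Time passes only in rows, so rows that repeat a pose let the fingers close. It gives the time, the measured TCP pose, the force, the opening and the grip force at its end, in the units of the state.
- ctrl.sense(): the state, without advancing time (a new reading comes with each control period).
- ctrl.capture(name): name is "scene" or "top" or "wrist"; returns a dict with "image" (400x640x3 uint8, red, green, blue), "fx", "fy", "cx", "cy" (pixels), "R" (3x3) and "t" (3): a world point X has camera coordinates R X + t. Camera axes: x right, y down, z forward; pixel columns grow to the right and rows downward; lengths in mm; the calibration is good to about 2 mm. A picture is of the moment at which its call begins. There is no depth.
- ctrl.finish_job(): hands the job in; it is judged then, once.
The state is a dict: "time_s": time; "joints": joint angles; "dq": joint speeds; "tau": joint torques, N m; "eef_pos": TCP position; "ee_rot": TCP orientation; "force": force on the tool from outside, world axes, zero at the start; "wrist_torque": the same for the moment, N m; "grip_width": opening from 0.0 (shut) to 1.0 (fully open); "grip_force": force on a finger pad.
Only numpy, scipy, OpenCV 4.12 (cv2) and the standard library are available. Lean on these libraries where they do the work, as an engineer would, in place of code of your own. Each camera call takes 0.05 s, during which the arm holds its last target. There are 200 camera calls.

## Working session

There is one attempt and no reset: what is moved stays moved. The work goes in short steps, Python scripts to look and compute and a shell command to move; the robot and the scene stay as the last step left them, time stands still between calls to the robot, and variables do not carry over. Pictures are saved under pics/ and viewed, at most 10 in all, crops included, and the job is handed in when it is done.

```bash
mkdir -p pics; cat > h.py <<'E'
from rig import ctrl
import numpy as np, cv2
def snap(n,f):
    c=ctrl.capture(n); cv2.imwrite('pics/'+f,c['image'][:,:,::-1]); np.savez('pics/'+f+'.npz',**{k:c[k] for k in c}); return c
def ray(c,u,v,z):
    d=np.asarray(c['R']).T@np.array([(u-c['cx'])/c['fx'],(v-c['cy'])/c['fy'],1]); o=-np.asarray(c['R']).T@np.asarray(c['t']); return o+d*(z-o[2])/d[2]
def proj(c,X):
    p=np.asarray(c['R'])@np.asarray(X)+np.asarray(c['t']); return c['fx']*p[0]/p[2]+c['cx'],c['fy']*p[1]/p[2]+c['cy']
E
python3 - <<'E'
from h import *
for n in("top","scene"):
    c=snap(n,n+'1.png'); print(n,c['fx'],c['R'],c['t'])
print(ctrl.sense())
E
```

```text
top 455.1078901663384 [[-2.31845811e-02 -9.99731122e-01 -3.99338490e-04]
 [-9.94804642e-01  2.31099349e-02 -9.91446182e-02]
 [ 9.91271890e-02 -1.90136266e-03 -9.95072955e-01]] [  68.90728136  410.46458621 1329.17475319]
scene 374.6062139767741 [[-0.73417432  0.6789337  -0.00609037]
 [ 0.53958242  0.57799326 -0.61218837]
 [-0.41211512 -0.45273924 -0.7906885 ]] [ 266.50483848 -196.09629936 1178.0900016 ]
{'time_s': 0.1, 'joints': array([ 9.31540701e-01,  3.13418402e-01,  1.49836249e+00, -3.67055451e-06,
        1.33100223e+00, -2.23382549e-01]), 'dq': array([ 0.00020896, -0.0017539 , -0.00281471,  0.00184943,  0.00084498,
       -0.0002148 ]), 'tau': array([ 5.27161726e-03, -4.12900865e+01, -2.60144752e+01, -6.15519454e-06,
        2.99236846e-03,  6.65042379e-06]), 'eef_pos': array([212.00808211, 480.12937706, 303.37927211]), 'ee_rot': array([-2.47228400e-04,  2.06440864e-01,  9.78458898e-01, -5.41461500e-04]), 'force': array([-0.09547121, -0.70073485,  0.00858235]), 'wrist_torque': array([-0.01975751,  0.01667887, -0.04129719]), 'grip_force': 0.0, 'grip_width': 0.999437423290874}
```

View pics/top1.png

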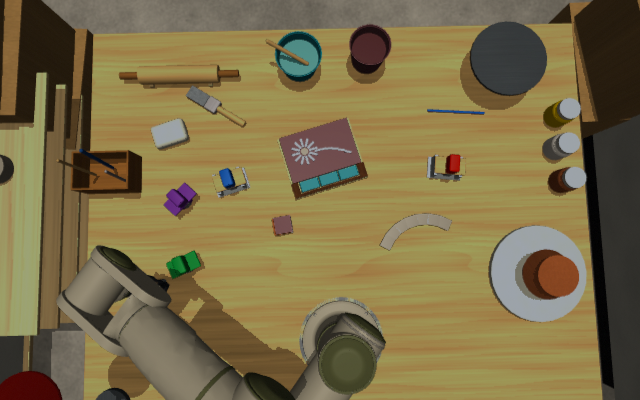

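View pics/scene1.png

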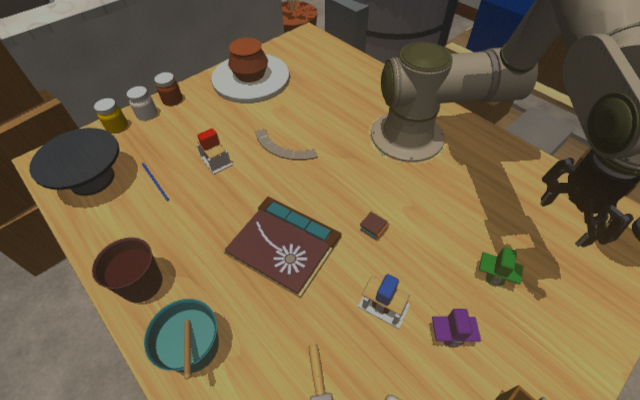

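Candidates in the top view are blue (229,180), red carved (447,167), purple (180,199) and green (184,264). The blue one sits in an aluminium rest, so it is the match. The plaque is at (322,155), with its teal strip along the near edge, from (300,185) to (358,172).

```bash
cat > m.py <<'E'
from h import *
def load(f): return dict(np.load('pics/'+f+'.npz'))
def blob(c,h0,h1,roi,smin=110,vmin=50):
    im=cv2.cvtColor(c['image'],cv2.COLOR_RGB2HSV); m=cv2.inRange(im,(h0,smin,vmin),(h1,255,255)); k=np.zeros_like(m); x0,x1,y0,y1=roi; k[y0:y1,x0:x1]=m[y0:y1,x0:x1]; return k
E
python3 - <<'E'
from m import *
for f,rb,rt in(("top1.png",(210,250,160,205),(290,370,160,200)),("scene1.png",(365,410,265,320),(255,340,190,245))):
    c=load(f)
    for n,k,z in(("blue",blob(c,105,125,rb,120,30),97),("teal",blob(c,80,100,rt,80,40),29)):
        p=cv2.findNonZero(k); r=cv2.minAreaRect(p); b=cv2.boxPoints(r)
        print(f,n,len(p),p.mean(0),r,[ray(c,*q,z)[:2].round(1).tolist() for q in b],ray(c,*r[0],z).round(1))
c=load("top1.png");cr=c['image'][130:220,200:380,::-1]; cv2.imwrite('pics/crop1.png',cv2.resize(cr,None,fx=4.4,fy=4.4,interpolation=cv2.INTER_CUBIC))
E
```

```text
top1.png blue 208 [[226.73557692 177.89423077]] ((226.65000915527344, 177.9499969482422), (18.657434463500977, 11.384199142456055), 71.56504821777344) [[488.2, 334.2], [497.8, 303.8], [447.1, 287.5], [437.7, 317.8]] [467.6 310.8  97. ]
top1.png teal 598 [[328.49498328 178.13377926]] ((328.6401062011719, 178.07229614257812), (10.783291816711426, 59.47026062011719), 72.29956817626953) [[460.8, 111.3], [511.1, -57.9], [480.0, -66.6], [430.1, 102.2]] [470.4  22.4  29. ]
scene1.png blue 280 [[387.80714286 286.01428571]] ((388.0000305175781, 286.0000305175781), (13.416407585144043, 20.57182502746582), 26.56505012512207) [[494.2, 309.9], [449.8, 295.6], [441.9, 321.5], [486.1, 334.8]] [468.3 315.6  97. ]
scene1.png teal 658 [[298.42401216 220.33130699]] ((297.8999938964844, 220.20001220703125), (66.18761444091797, 10.28591251373291), 26.56505012512207) [[509.3, -52.1], [482.1, -67.7], [431.7, 105.7], [458.2, 117.3]] [469.7  28.4  29. ]
```

View pics/crop1.png

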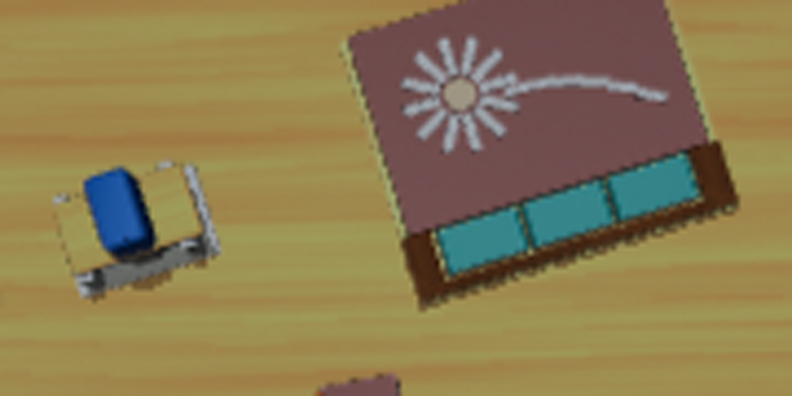

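The crop shows the blue grip at about (120,210), on a wooden sole in the aluminium rest. It also shows the three teal tiles at (480,240), (567,212) and (653,185). Grip angle is about 18° and the strip runs about 106.5°. Next I move above the roller.

```bash
python3 -m creep '[[[2.5,-1.6,-0.4,0,0,1.4],[5,-3.2,-0.8,0,0,2.8],[7.5,-4.8,-1.2,0,0,4.2],[10.2,-6.7,-1.6,0,0,5.6],[10.2,-6.7,-1.6,0,0,7],[10.2,-6.7,-1.6,0,0,8.3],[10.2,-6.7,-1.6,0,0,8.3],[10.2,-6.7,-1.6,0,0,8.3],[10.2,-6.7,-1.6,0,0,8.3],[10.2,-6.7,-1.6,0,0,8.3],[10.2,-6.7,-1.6,0,0,8.3],[10.2,-6.7,-1.6,0,0,8.3],[10.2,-6.7,-1.6,0,0,8.3]]]' 85
python3 - <<'E'
from h import *
c=snap("wrist","w1.png"); snap("top","top2.png"); print(c['fx'],c['R'],c['t'])
E
```

```text
time_s: 1.18
eef_pos: [466.2, 313.6, 264.2]
ee_rot: [0.0, -0.154, 0.988, 0.0]
force: [0.5, -0.2, 0.3]
grip_width: 0.996
grip_force: 0.0
311.61938425035726 [[-3.04590142e-01  9.52483444e-01 -3.67402196e-04]
 [ 9.01554635e-01  2.88428260e-01  3.22503300e-01]
 [ 3.07285023e-01  9.79000927e-02 -9.46568268e-01]] [-156.53756091 -539.59719187  169.53134875]
```

View pics/w1.png

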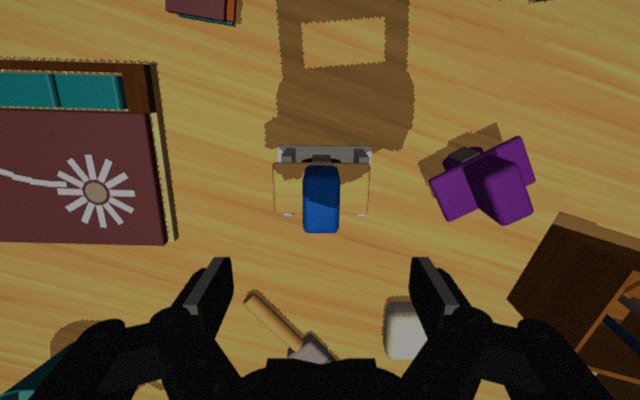

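The wrist view shows the roller square to the gripper. The blue grip spans columns 303-340, its far edge is at row 233, and the sole spans columns 274-370. The panel is at left.

```bash
python3 - <<'E'
from m import *
c=load("w1.png")
k=blob(c,105,125,(280,360,140,250),120,20); p=cv2.findNonZero(k)[:,0]
for r in (185,200,215,228):
    x=p[p[:,1]==r][:,0]; print(r,x.min(),x.max(),ray(c,(x.min()+x.max())/2,r,103).round(1))
print(p[:,1].min(),p[:,1].max())
far=ray(c,321.5,p[:,1].max(),103); near=ray(c,321.5,p[:,1].min(),58); print('far top edge',far,'near bottom',near,'mid',(far+near)/2)
for q in((273.5,214),(370,214),(273.5,165),(370,165)): print('sole',ray(c,*q,58).round(1))
im=c['image']; print('teal')
k=blob(c,80,100,(0,140,60,115),80,40); P=cv2.findNonZero(k); print([ray(c,*q,29).round(1).tolist() for q in cv2.boxPoints(cv2.minAreaRect(P))])
E
```

```text
185 304 339 [453.1 309.9 103. ]
200 304 338 [465.  313.3 103. ]
215 304 338 [477.1 317.2 103. ]
228 304 337 [488.1 320.3 103. ]
166 232
far top edge [491.25686247 322.15156818 103.        ] near bottom [448.86507541 308.65212098  58.        ] mid [470.06096894 315.40184458  80.5       ]
sole [507.5 279.3  58. ]
sole [479.4 367.1  58. ]
sole [461.2 266.9  58. ]
sole [434.6 350.2  58. ]
teal
[[492.4, 3.6, 29.0], [461.5, 4.7, 29.0], [430.2, 111.8, 29.0], [460.2, 114.2, 29.0]]
```

```bash
python3 -m creep '[[[0.15,0.1,0,0,0,0],[0.15,0.1,-1,0,0,0],[0.15,0.1,-2,0,0,0],[0.15,0.1,-3,0,0,0],[0.15,0.1,-4,0,0,0],[0.15,0.1,-4.6,0,0,0],[0.15,0.1,-5.08,0,0,0],[0.15,0.1,-5.08,0,0,0],[0.15,0.1,-5.08,0,0,0],[0.15,0.1,-5.08,0,0,0]]]' 85
python3 -m creep '[[[0,0,0,0,0,0],[0,0,0,0,0,0],[0,0,0,0,0,0],[0,0,0,0,0,0],[0,0,0,0,0,0],[0,0,0,0,0,0],[0,0,0,0,0,0],[0,0,0,0,0,0],[0,0,0,0,0,0],[0,0,0,0,0,0],[0,0,0,0,0,0],[0,0,0,0,0,0]]]' 20 90
```

```text
time_s: 2.12
eef_pos: [471.2, 315.6, 137.9]
ee_rot: [0.001, -0.154, 0.988, 0.0]
force: [0.2, 0.4, -0.1]
grip_width: 1.0
grip_force: 0.0
time_s: 3.12
eef_pos: [471.0, 315.3, 137.4]
ee_rot: [0.0, -0.154, 0.988, 0.0]
force: [-0.6, -0.4, 5.8]
grip_width: 0.341
grip_force: 89.8
```

```bash
python3 -m creep '[[[0,0,0.8,0,0,0],[0,0,1.6,0,0,0],[0,0,2.4,0,0,0],[0,0,3.2,0,0,0],[0,0,3.6,0,0,0],[0,-1,3.6,0,0,-0.1],[-0.1,-2.2,3.6,0,0,-0.26],[-0.3,-3.4,3.6,0,0,-0.26],[-0.5,-4.6,3.6,0,0,-0.26],[-0.6,-5.8,3.6,0,0,-0.26],[-0.7,-7,3.6,0,0,-0.26],[-0.8,-8,3.6,0,0,-0.26],[-0.88,-8.74,3.6,0,0,-0.26],[-0.88,-8.74,3.6,0,0,-0.26],[-0.88,-8.74,3.6,0,0,-0.26],[-0.88,-8.74,3.6,0,0,-0.26],[-0.88,-8.74,3.6,0,0,-0.26],[-0.88,-8.74,3.6,0,0,-0.26]]]'
python3 - <<'E'
from h import *
c=snap("wrist","w2.png"); t=snap("top","top3.png")
E
```

```text
time_s: 4.62
eef_pos: [448.7, 97.4, 226.7]
ee_rot: [-0.0, -0.143, 0.99, 0.0]
force: [-0.1, -0.6, -4.3]
grip_width: 0.341
grip_force: 90.4
```

View pics/w2.png

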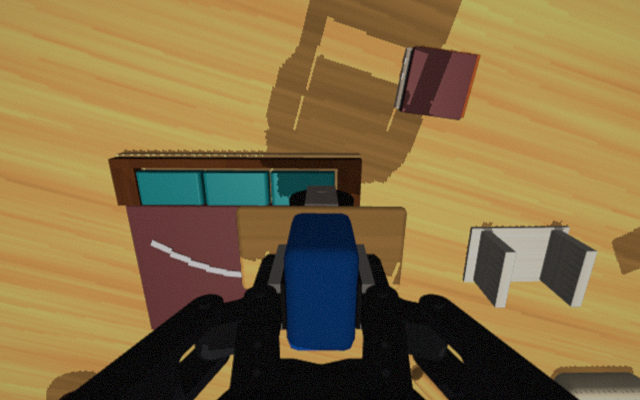

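The roller is held upright and square to the strip. Teal shows at columns 137-335, rows 169-206, and the empty rest is at (530,265). I'll check the strip line and the rest position with rays.

```bash
python3 - <<'E'
from m import *
c=load("w2.png")
im=cv2.cvtColor(c['image'],cv2.COLOR_RGB2HSV)
k=blob(c,80,100,(130,345,160,210),80,20)
for x in (150,190,215,255,262):
    r=np.nonzero(k[:,x])[0]; a=ray(c,x,r.min(),29);b=ray(c,x,r.max()+1,29); m=(a+b)/2
    print(x,r.min(),r.max(),m.round(1),'offset across from assumed line',((m-[470.3,24.9,0])@np.array([.959,.282,0])).round(1), np.linalg.norm(a-b).round(1))
for r in(175,180):
    x=np.nonzero(k[r])[0]; print(x.min(),x.max(),ray(c,x.min(),r,29).round(1),ray(c,x.max()+1,r,29).round(1))
# rest wall tops z=50: corner pixels
for q in((477,228),(568,228)): print(ray(c,*q,50).round(1))
E
```

```text
150 171 204 [492.6 -50.1  29. ] offset across from assumed line 0.2 32.6
190 171 204 [482.4 -15.5  29. ] offset across from assumed line 0.2 32.4
215 171 204 [476.    6.1  29. ] offset across from assumed line 0.2 32.3
255 171 204 [465.9  40.6  29. ] offset across from assumed line 0.2 32.1
262 171 205 [464.6  46.8  29. ] offset across from assumed line 0.7 33.1
136 333 [483.6 -63.4  29. ] [433.9 105.2  29. ]
137 333 [488.  -62.1  29. ] [438.3 106.6  29. ]
[439.1 235.7  50. ]
[416.8 311.4  50. ]
```

```bash
python3 -m creep '[[[0,0,-0.8,0,0,0],[0,0,-1.6,0,0,0],[0,0,-2.2,0,0,0],[0,0,-2.5,0,0,0],[0,0,-2.6,0,0,0],[0,0,-2.7,0,0,0],[0,0,-2.8,0,0,0],[0,0,-2.85,0,0,0],[0,0,-2.85,0,0,0],[0,0,-2.85,0,0,0],[0,0,-2.85,0,0,0]]]'
```

```text
time_s: 5.63
eef_pos: [449.0, 96.7, 156.1]
ee_rot: [0.0, -0.142, 0.99, -0.0]
force: [-2.5, -0.6, 2.9]
grip_width: 0.337
grip_force: 91.2
```

```bash
python3 -m creep '[[[0,0,-0.04,0,0,0],[0,0,-0.08,0,0,0],[0,0,-0.08,0,0,0],[0,0,-0.08,0,0,0],[0,0,-0.08,0,0,0]]]'
```

```text
time_s: 6.05
eef_pos: [449.3, 96.7, 154.7]
ee_rot: [0.001, -0.143, 0.99, -0.0]
force: [-4.6, -0.6, 14.1]
grip_width: 0.343
grip_force: 93.2
```

```bash
python3 -m creep '[[[0,0,-0.05,0,0,0],[0.05,-0.18,-0.05,0,0,0],[0.11,-0.36,-0.05,0,0,0],[0.16,-0.54,-0.05,0,0,0],[0.21,-0.72,-0.05,0,0,0],[0.26,-0.9,-0.05,0,0,0],[0.32,-1.08,-0.05,0,0,0],[0.37,-1.26,-0.05,0,0,0],[0.42,-1.44,-0.05,0,0,0],[0.48,-1.62,-0.05,0,0,0],[0.53,-1.8,-0.05,0,0,0],[0.58,-1.98,-0.05,0,0,0],[0.63,-2.16,-0.05,0,0,0],[0.69,-2.34,-0.05,0,0,0],[0.74,-2.52,-0.05,0,0,0],[0.79,-2.7,-0.05,0,0,0],[0.85,-2.88,-0.05,0,0,0],[0.85,-2.88,-0.05,0,0,0],[0.85,-2.88,-0.05,0,0,0]]]'
```

```text
time_s: 7.63
eef_pos: [470.8, 24.0, 154.5]
ee_rot: [0.001, -0.143, 0.99, -0.001]
force: [-9.2, -3.6, 26.0]
grip_width: 0.341
grip_force: 94.3
```

```bash
python3 -m creep '[[[0.05,-0.18,0,0,0,0],[0.11,-0.36,0,0,0,0],[0.16,-0.54,0,0,0,0],[0.21,-0.72,0,0,0,0],[0.26,-0.9,0,0,0,0],[0.32,-1.08,0,0,0,0],[0.37,-1.26,0,0,0,0],[0.42,-1.44,0,0,0,0],[0.48,-1.62,0,0,0,0],[0.53,-1.8,0,0,0,0],[0.58,-1.98,0,0,0,0],[0.63,-2.16,0,0,0,0],[0.69,-2.34,0,0,0,0],[0.74,-2.52,0,0,0,0],[0.79,-2.7,0,0,0,0],[0.85,-2.88,0,0,0,0],[0.9,-3,0,0,0,0],[0.9,-3,0,0,0,0]]]'
python3 -c "
from h import *
snap('wrist','w3.png')"
```

```text
time_s: 9.13
eef_pos: [493.0, -51.5, 154.5]
ee_rot: [0.0, -0.143, 0.99, -0.001]
force: [-11.0, -4.4, 25.4]
grip_width: 0.339
grip_force: 94.2
```

View pics/w3.png

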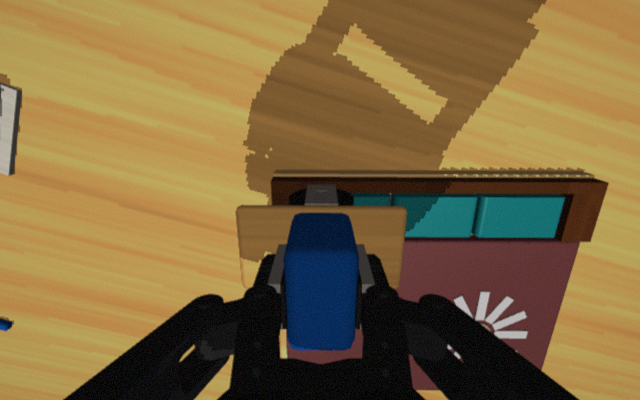

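All tiles now look flush: the strip is level with the frame, columns 350-570, row 217. The force along the rolling direction stayed near 1 N, so the drum rolled freely. Now I lift and go back above the rest.

```bash
python3 -m creep '[[[0,0,0.6,0,0,0],[0,0,1.4,0,0,0],[0,0,2.2,0,0,0],[0,0,3,0,0,0],[0,1,3,0,0,0],[-0.1,2.2,3,0,0,0.1],[-0.2,3.5,3,0,0,0.26],[-0.3,4.8,3,0,0,0.26],[-0.4,6.1,3,0,0,0.26],[-0.5,7.4,3,0,0,0.26],[-0.6,8.7,3,0,0,0.26],[-0.7,10,3,0,0,0.26],[-0.8,11.3,3,0,0,0.26],[-0.87,12.6,3,0,0,0.26],[-0.87,13.8,3,0,0,0.26],[-0.87,14.62,3,0,0,0.26],[-0.87,14.62,3,0,0,0.26],[-0.87,14.62,3,0,0,0.26],[-0.87,14.62,3,0,0,0.26],[-0.87,14.62,3,0,0,0.26]]]'
python3 -c "
from h import *
snap('wrist','w4.png')"
```

```text
time_s: 10.85
eef_pos: [471.0, 314.5, 227.1]
ee_rot: [-0.0, -0.153, 0.988, -0.0]
force: [-0.8, 0.3, -4.5]
grip_width: 0.337
grip_force: 90.6
```

View pics/w4.png

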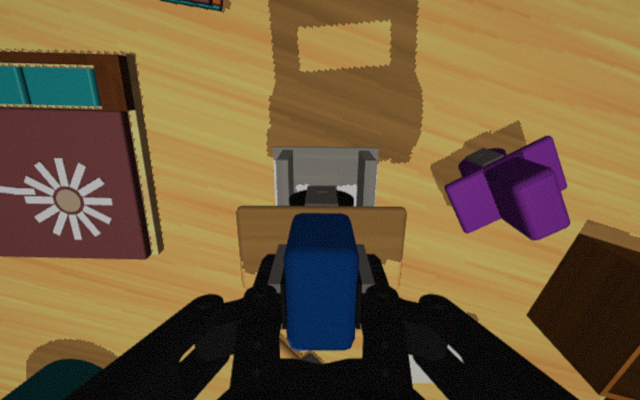

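The rest at (326,175) sits centred under the roller, whose drum is at (322,195). I lower to the recorded grasp height.

```bash
python3 -m creep '[[[0,0.02,-0.6,0,0,0],[0,0.02,-1.2,0,0,0],[0,0.02,-1.8,0,0,0],[0,0.02,-2.3,0,0,0],[0,0.02,-2.8,0,0,0],[0,0.02,-3.2,0,0,0],[0,0.02,-3.5,0,0,0],[0,0.02,-3.58,0,0,0],[0,0.02,-3.62,0,0,0],[0,0.02,-3.62,0,0,0],[0,0.02,-3.62,0,0,0],[0,0.02,-3.62,0,0,0]]]'
```

```text
time_s: 11.9
eef_pos: [471.1, 315.8, 137.4]
ee_rot: [0.001, -0.154, 0.988, 0.0]
force: [0.0, -1.1, 0.1]
grip_width: 0.341
grip_force: 91.1
```

```bash
python3 -m creep '[[[0,0,0,0,0,0],[0,0,0,0,0,0],[0,0,0,0,0,0],[0,0,0,0,0,0],[0,0,0,0,0,0],[0,0,0,0,0,0],[0,0,0,0,0,0],[0,0,0,0,0,0],[0,0,0,0,0,0],[0,0,0,0,0,0]]]' 85
python3 -m creep '[[[0,0,0.4,0,0,0],[0,0,1,0,0,0],[0,0,2,0,0,0],[0,0,3,0,0,0],[0,0,4,0,0,0],[0,0,5,0,0,0],[0,0,6,0,0,0],[0,0,6,0,0,0],[0,0,6,0,0,0],[0,0,6,0,0,0],[0,0,6,0,0,0]]]'
python3 -c "
from h import *
c=snap('wrist','w5.png'); 
import numpy as np
cv2.imwrite('pics/w5.png',c['image'][:,:,::-1])"
```

```text
time_s: 12.73
eef_pos: [470.8, 315.8, 136.9]
ee_rot: [0.0, -0.154, 0.988, 0.0]
force: [-0.7, 0.0, 1.1]
grip_width: 0.995
grip_force: 0.0
time_s: 13.65
eef_pos: [470.5, 315.6, 285.9]
ee_rot: [-0.001, -0.154, 0.988, -0.0]
force: [-0.1, -0.3, -0.6]
grip_width: 0.995
grip_force: 0.0
```

View pics/w5.png

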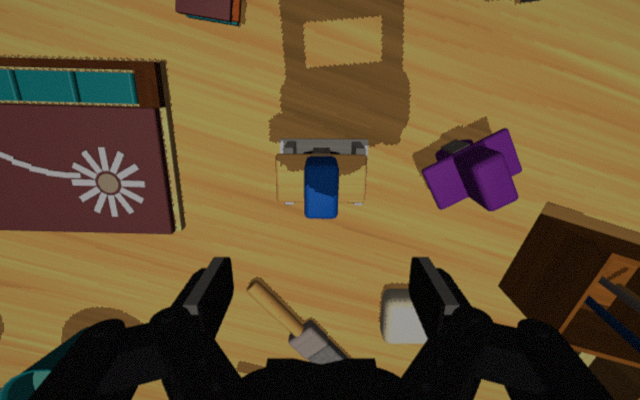

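The roller is back upright in its rest at (322,180), and the gripper is clear. The drum's measured height was at plaque level all along the strip.

```bash
python3 -c "
from rig import ctrl
print(ctrl.finish_job())"
```

```text
the job is handed in; nothing more can be done
None
```

I rolled all three teal tiles to plaque level with the blue roller, set it back upright in its rest, and handed the job in at about 14 s. I didn't read the tile or drum joints: flush comes from the drum's height and the wrist pictures, and the drum turning from the low drag along the roll. The hand-in gave no verdict.

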